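# Latch the storage tub

### The job

Shut the storage tub airtight: press its lid down onto the seal, then hook the wire loop of the toggle latch over the catch on the lid's front, then press the red lever fully down and in so that it locks and pulls the lid tight. Work gently, without forcing lid or latch, and leave the other things on the worktop where they stand.

Things in the scene. Friction and masses are not known exactly. Their poses are not given: they have to be found in the camera images.
- tub: White plastic storage tub, 130 (x) x 180 (y) x 130 mm high, fixed to the worktop. Origin under its centre; z up, y along its width, its front (latch side) faces its -x, front face at x = -65 mm. The latch sits in the middle of the front. All hinges of lid and latch turn about the tub's y axis; lid, lever and bail therefore move in its x-z plane.
- lid: Blue lid, 134 x 188 x 12 mm, 0.28 kg, hinged along the back rim of the tub; origin on the hinge line (tub x = 63, z = 132 mm). At joint 0 its axes are the tub's, its flat top 14 mm above the origin and its front edge at x = -130 mm. A raised panel on top is looks only. Stiff hinge: it stays where it is left. Pressing by hand: no more than 25 N.
- lid_joint (a joint): Lid angle in rad, grows as it opens. About 0.048: lying on the springy rubber seal (front edge 6 to 7 mm up). To close it from open takes 1 to 5 N at the front edge; then the seal pushes back with 10 to 12 N rising 10 N per mm. Latched tight it reads 0.006 to 0.033; 0 is a hard stop.
- lid_front (a point): Point on the lid's top face, 15 mm behind its front edge, middle of its width: a good place to press. Axes as the lid's.
- lever: Steel and red latch lever on the tub's front; origin on its pivot. At joint 0 axes as the tub's: two cheeks run 16 mm down to the bail's pivot, from there the red blade, 46 wide (y), 4 thick, slants down and outward (26 deg from vertical) to a rounded end 45 mm on. Its outer face is the one toward the robot. Push on the red blade with no more than 25 N.
- lever_joint (a joint): Lever angle in rad: 0 fully down and in (locked), grows as the blade swings out toward the robot and up. It stays where left (friction 0.024 N m). With the bar in the catch and the lid on the seal it reads about 1.0 to 1.6. Closing takes up to about 10 N at the blade's end; past dead centre (0.2 to 0.4) it snaps or is easily pushed home; press until it stops.
- lever_pivot (a point): Lever pivot, 34 mm in front of the tub's front face, 95 mm above the worktop, middle of the width.
- lever_end (a point): Centre of the lever's rounded free end (8 mm thick, 46 mm wide along y), 56 mm from the lever pivot. Press here, on the blade's upper/outer face. Axes as the lever's.
- bail: Wire loop (bail), pivoted on the lever 16 mm from the lever's pivot; origin at that pivot. z points along the loop to its crossbar. Two 5 mm wire arms at y = -17 and +17 mm, 61 mm long, joined by the 5 mm crossbar; beyond the bar a black finger tab. It swings freely and stays where left.
- bail_joint (a joint): Angle of the loop against the lever in rad, 0 when locked; more negative as the loop swings toward the robot relative to the lever. No target of its own.
- bail_bar (a point): Centre of the loop's crossbar (5 mm round, along y, 34 mm long). This bar must lie in the catch's groove. Axes as the bail's.
- bail_tab (a point): Gripping point on the black finger tab, 36 mm beyond the bar. The tab is 24 wide (y), 7 thick, reaches from 16 to 52 mm beyond the bar and is bent 0.30 rad toward the robot from the bail's z. Pinch it across its 24 mm width from above, or in line with the tab; a light grip of 6 to 12 N lets it turn between the pads; never over 35 N.
- catch_seat (a point): Nominal seat of the bar in the steel catch on the lid's front. Axes as the lid's, x toward the lid. Groove 8 wide, open upward; front lip (4 thick) rises 4.5 mm above this point, floor 2.5 below; behind, a guide rises 12, sloping back: a bar touching it 11.5 up is 5 behind mid-groove, 0.45 less per mm lower. Slotted screws: the real catch is 8 mm nearer the robot to 3 mm farther; feel for it.
- pepper_mill: Wooden pepper mill, 58 mm wide, 160 mm tall, bystander behind on the left. Origin under its centre.
- mustard_jar: Glass jar with red cap, 62 mm wide, 86 mm tall, bystander at the back. Origin under its centre.
- onion: Red onion, 84 mm, bystander on the right. Origin under its centre.
- sugar_jar: Glass jar with grey lid, 64 mm wide, 90 mm tall, bystander on the right. Origin under its centre.
- coffee_cup: Small white cup, red inside, 62 mm wide, 92 mm with handle, 51 mm tall, bystander on the right. Origin under its centre.

How it is judged:
By the outcome, as a careful person would: the job done as asked, in the order asked, and still so for the second after the job is handed in, with the robot touching nothing.
It also fails if it takes over 69 s, if anything falls off the work surface, if the arm or the gripper's body presses on something with over 40 N, if the wrist force passes 120 N, or if a joint passes its speed limit or range.

### The arm

A 6-joint arm with a two-finger parallel gripper is mounted at the origin on a cart in front of the work surface, level with it; the furniture and walls round the work are solid. World frame = base frame: x ahead of the robot, y to its left, z up, the work surface at z = 0. Lengths are in m, angles in rad, forces in N, time in s.
With the tool pointing down it reaches from about 0.375 to 0.9 m from the base axis. Payload 3.1 kg.
Tool frame: the origin (TCP) lies between the finger pads; the fingertips stand 17 mm ahead of it and the grasp point (between the pads) lies 2 mm behind it (robot.nose_length is the distance from the TCP to the fingertips, in m); z points along the fingers, y is the line along which they close (so a half turn about z gives the same grasp; the last joint's range is limited). The gripper opens to 87 mm and grips with 3 to 60 N. Pads are 19 mm wide; open, the fingers measure 117 mm over their backs; the gripper's body (75 mm by 190 mm) begins 51 mm behind the grasp point.
Start: joints at [1.155, 0.527, 1.433, -0, 1.181, -0.178], TCP at [0.147, 0.607, 0.24] pointing down, gripper open.
Joint ranges: [-3.08, 3.08], [-0.75, 2.2], [0.22, 2.44], [-1.43, 4.57], [0, 2.65], [-2.85, 2.85]. Speed limits (rad/s): [2.79, 2.79, 3.14, 3.14, 3.14, 3.14].

### API

Orientations are given as a unit quaternion [x, y, z, w].
In Python, from rig import robot, cams gives the robot as it stands.
- The arm moves only by the shell command python3 -m pendant 'ROWS' [FORCE]. ROWS is JSON, a list of rows, each an object with "jaw": the opening, from 0 (shut) to 1 (fully open); "linear": the shift along the tool's x, y, z in cm, a list of three; "twist": the turn about the tool's z in degrees. A call has 1 to 12 rows; each row shifts and turns the commanded pose from where the row before left it, along the tool's axes as they then stand; what a row does not reach is not made up. A row lasts 1/12 s, in which the tool goes at most 41.7 mm and 7.16 degrees, less where a joint would pass 70% of its speed; a pose out of reach is approached as far as the arm can. A call is refused whole if a number of a shift passes 4.17 or a number of a turn 7.16, either way. A call with a gripper value outside its range is refused whole. The fingers move at their own pace and stop on an object; FORCE is the grip in N (left out, the last holds). Time passes only in rows, so rows that do not move let the fingers close. It gives the time, the measured TCP pose, the force, the opening and the grip force at its end, in the units of the state.
- robot.get_obs(): the state, without advancing time (a new reading comes with each control period).
- cams.camera(name): name is "scene" or "top" or "wrist"; returns a dict with "color" (400x640x3 uint8, blue, green, red), "depth" (400x640 float32, m along the optical axis (not along the pixel's ray), 0 where there is no reading), "fov_y" (degrees; the focal length in pixels is half the picture's height over the tangent of half this angle, whatever the lens; pixels are square), "cx", "cy" (the principal point, pixels), "k1" (the pictures are not rectified: a ray, as slopes to the right and down, at radius r is drawn at 1 + k1 r^2 times it, then the intrinsics apply), "view" (4x4, takes a point from world to camera coordinates). Camera axes: x right, y down, z forward; pixel columns grow to the right and rows downward; lengths in m; the calibration is good to about 2 mm. A picture is of the moment at which its call begins.
- robot.hand_in(): hands the job in; it is judged then, once.
The state is a dict: "time": time; "q": joint angles; "joint_velocities": joint speeds; "joint_torque": joint torques, N m; "position": TCP position; "tool_rot": TCP orientation; "ft_force": force on the tool from outside, world axes, zero at the start; "moment": the same for the moment, N m; "grip_width": finger opening in m; "grip_force": force on a finger pad.
Only numpy, scipy, OpenCV 4.12 (cv2) and the standard library are available. Lean on these libraries where they do the work, as an engineer would, in place of code of your own. Each camera call takes 0.05 s, during which the arm holds its last target. There are 200 camera calls.

## Working session

There is one attempt and no reset: what is moved stays moved. The work goes in short steps, Python scripts to look and compute and a shell command to move; the robot and the scene stay as the last step left them, time stands still between calls to the robot, and variables do not carry over. Pictures are saved under pics/ and viewed, at most 10 in all, crops included, and the job is handed in when it is done.

```bash
mkdir -p pics; ls; cat > h.py <<'E'
import numpy as np, cv2
from rig import robot, cams
from scipy.spatial.transform import Rotation as R
def cap(n):
    c=cams.camera(n); h,w=c['depth'].shape
    f=h/2/np.tan(np.radians(c['fov_y'])/2)
    v,u=np.mgrid[0:h,0:w]
    K=np.array([[f,0,c['cx']],[0,f,c['cy']],[0,0,1.]])
    xd=(u-c['cx'])/f; yd=(v-c['cy'])/f
    x,y=xd.copy(),yd.copy()
    for _ in range(8):
        s=1+c['k1']*(x*x+y*y); x,y=xd/s,yd/s
    d=c['depth']; P=np.stack([x*d,y*d,d,np.ones_like(d)],-1)@np.linalg.inv(c['view']).T
    P=P[...,:3]; P[d==0]=np.nan
    return c['color'],P,c
def proj(c,p):
    h=c['depth'].shape[0]; f=h/2/np.tan(np.radians(c['fov_y'])/2)
    q=c['view']@np.append(p,1); s=q[:2]/q[2]; s=s*(1+c['k1']*(s@s))
    return s*f+[c['cx'],c['cy']]
E
python3 - <<'E'
from h import *
a,P,c=cap('scene');b,Q,c2=cap('top')
cv2.imwrite('pics/a.png',np.vstack([a,b])[:, :][::1])
cv2.imwrite('pics/s.png',a);cv2.imwrite('pics/t.png',b)
for k in (c,c2): print(k['fov_y'],np.linalg.inv(k['view'])[:3,3].round(3))
o=robot.get_obs();print(o['time'],o['position'],o['tool_rot'],o['ft_force'])
np.savez('d.npz',P=P,Q=Q)
E
```

```text
pics
54.20294861906014 [0.647 1.037 0.632]
56.278284181141096 [ 0.459 -0.078  1.295]
0.1 [0.14692955 0.60683409 0.23867604] [ 1.18612441e-01  9.92940151e-01 -9.32073363e-04 -2.77174826e-04] [ 0.74091081 -0.20091245  0.23952814]
```

View pics/s.png

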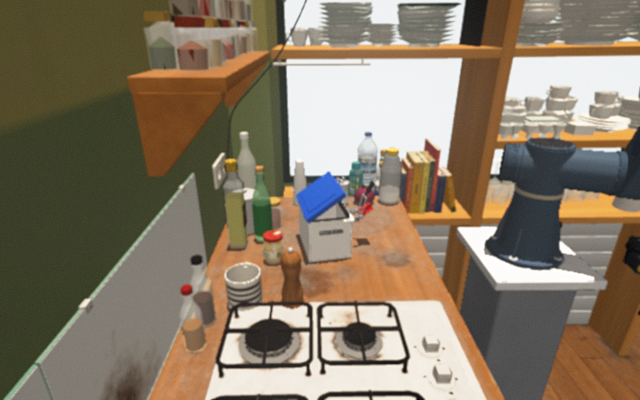

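View pics/t.png

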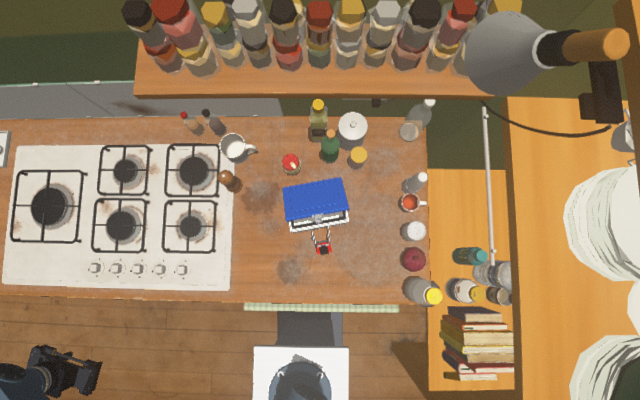

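The scene view shows the tub at about (325,225) with its lid open. In the top view the lid is at (316,200), the red blade at (323,248) and the bail near (321,235).

```bash
python3 - <<'E'
from h import *
d=np.load('d.npz');P,Q=d['P'],d['Q']
t=cv2.imread('pics/t.png');s=cv2.imread('pics/s.png')
def m(img,P,kind,box):
    h=cv2.cvtColor(img,cv2.COLOR_BGR2HSV).astype(int);H,S,V=h[...,0],h[...,1],h[...,2]
    k={'blue':(H>100)&(H<130)&(S>120)&(V>60),'red':((H<8)|(H>172))&(S>130)&(V>80)}[kind]
    b=np.zeros_like(k);b[box[1]:box[3],box[0]:box[2]]=1
    k&=b&np.isfinite(P[...,0]); return P[k]
B=m(t,Q,'blue',(270,160,360,240));print(len(B),np.percentile(B,[1,50,99],axis=0).round(3))
c=B.mean(0);u,sv,vt=np.linalg.svd(B-c);print(c,vt.round(3),sv/np.sqrt(len(B)))
B2=m(s,P,'blue',(280,160,360,240));print(len(B2),np.percentile(B2,[1,50,99],axis=0).round(3))
c=B2.mean(0);u,sv,vt=np.linalg.svd(B2-c);print(c,vt.round(3),sv/np.sqrt(len(B2)))
r=m(t,Q,'red',(305,235,340,262));print('red',len(r),np.percentile(r,[2,50,98],axis=0).round(3))
r=m(s,P,'red',(340,185,385,225));print('red',len(r),np.percentile(r,[2,50,98],axis=0).round(3))
# tub dims: white pts in top and scene
h=cv2.cvtColor(s,cv2.COLOR_BGR2HSV)
k=(h[...,1]<40)&(h[...,2]>120)&(P[...,2]>0.01)&(P[...,2]<0.14);b=np.zeros_like(k);b[200:265,295:356]=1;w=P[k&b]
print('tub',len(w),np.percentile(w,[1,50,99],axis=0).round(3))
c=w.mean(0);u,sv,vt=np.linalg.svd(w-c);print(c,vt.round(3))
cv2.imwrite('pics/z.png',np.hstack([cv2.resize(t[160:270,265:375],(400,400),interpolation=2),cv2.resize(s[160:270,285:395],(400,400),interpolation=2)]))
E
```

```text
1997 [[ 0.562 -0.138  0.145]
 [ 0.622 -0.045  0.189]
 [ 0.688  0.046  0.218]]
[ 0.62318684 -0.04582697  0.18719564] [[-0.19   0.982 -0.002]
 [-0.822 -0.158  0.547]
 [ 0.536  0.105  0.837]] [0.05338704 0.03782027 0.00313272]
1335 [[ 0.566 -0.133  0.141]
 [ 0.629 -0.014  0.182]
 [ 0.692  0.055  0.217]]
[ 0.62879271 -0.0227606   0.18049022] [[ 0.117 -0.986 -0.118]
 [-0.811 -0.163  0.563]
 [-0.574  0.03  -0.818]] [0.07138295 0.03763339 0.01484648]
red 70 [[ 0.46  -0.098 -0.001]
 [ 0.477 -0.078  0.118]
 [ 0.496 -0.051  0.199]]
red 166 [[ 0.42  -0.366  0.002]
 [ 0.472 -0.177  0.087]
 [ 0.498 -0.051  0.128]]
tub 1984 [[ 0.523 -0.345  0.011]
 [ 0.604  0.036  0.071]
 [ 0.689  0.054  0.131]]
[0.60604464 0.00745881 0.07148253] [[-0.065 -0.996 -0.068]
 [ 0.973 -0.048 -0.226]
 [ 0.222 -0.081  0.972]]
```

View pics/z.png

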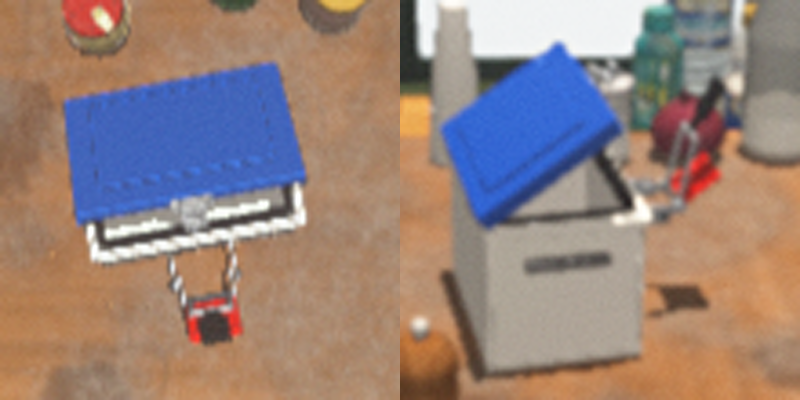

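```bash
cat >> h.py <<'E'
YAW=0.191; EX=np.array([np.cos(YAW),np.sin(YAW)]); EY=np.array([-EX[1],EX[0]])
C=np.zeros(2)
def tub(P): # world -> tub frame
    return np.stack([(P[...,:2]-C)@EX,(P[...,:2]-C)@EY,P[...,2]],-1)
def wor(t): return np.array([*(C+t[0]*EX+t[1]*EY),t[2]])
E
python3 - <<'E'
from h import *
d=np.load('d.npz');P,Q=d['P'],d['Q']
for n,X,bx in(('t',Q,(270,160,360,265)),('s',P,(280,150,400,270))):
    img=cv2.imread(f'pics/{n}.png')
    h=cv2.cvtColor(img,cv2.COLOR_BGR2HSV).astype(int);H,S,V=h[...,0],h[...,1],h[...,2]
    b=np.zeros(H.shape,bool);b[bx[1]:bx[3],bx[0]:bx[2]]=1
    T=tub(X)
    k=b&(H>100)&(H<130)&(S>120)&(T[...,2]>.12);B=T[k];print('blue',np.percentile(B,[.5,2,50,98,99.5],axis=0).round(3).tolist())
    k=b&(S<60)&(V>110)&(T[...,2]>.122)&(T[...,2]<.14)
    if n=='t': print('rim',np.percentile(T[k],[1,3,50,97,99],axis=0).round(3).tolist())
    k=b&((H<8)|(H>172))&(S>130)&(V>80)&(T[...,2]>.05)&(T[...,2]<.25)&(X[...,0]<.52)&(X[...,1]>-.15);print('red',k.sum(),np.percentile(T[k],[2,50,98],axis=0).round(3).tolist())
    k=b&(V<70)&(T[...,2]>.10)&(T[...,2]<.25)&(X[...,0]<.53)&(X[...,1]>-.15);print('dark',k.sum(), k.any() and np.percentile(T[k],[2,50,98],axis=0).round(3).tolist())
E
```

```text
blue [[0.552, -0.255, 0.145], [0.553, -0.252, 0.146], [0.602, -0.163, 0.189], [0.659, -0.075, 0.217], [0.66, -0.072, 0.219]]
rim [[0.523, -0.257, 0.123], [0.524, -0.255, 0.124], [0.529, -0.165, 0.13], [0.555, -0.072, 0.139], [0.619, -0.071, 0.14]]
red 65 [[0.441, -0.186, 0.101], [0.454, -0.171, 0.12], [0.473, -0.141, 0.2]]
dark 18 [[0.442, -0.171, 0.182], [0.447, -0.162, 0.196], [0.457, -0.155, 0.204]]
blue [[0.559, -0.253, 0.14], [0.561, -0.248, 0.143], [0.614, -0.132, 0.182], [0.665, -0.069, 0.216], [0.667, -0.068, 0.217]]
red 83 [[0.445, -0.185, 0.105], [0.457, -0.158, 0.117], [0.474, -0.141, 0.128]]
dark 37 [[0.444, -0.165, 0.17], [0.453, -0.157, 0.188], [0.461, -0.149, 0.203]]
```

```bash
python3 -m pendant '[{"jaw":1,"linear":[0,0,-2],"twist":-7},{"jaw":1,"linear":[0,0,-2],"twist":-7},{"jaw":1,"linear":[0,0,-2],"twist":-7},{"jaw":0.6,"linear":[0,0,-1],"twist":-3.5}]' 10
```

```text
time: 0.43
position: [0.1475, 0.6081, 0.3116]
tool_rot: [-0.097, 0.995, 0.001, 0.001]
ft_force: [-0.2, 0.6, 0.6]
grip_width: 0.085
grip_force: 0.0
```

```bash
sed -i 's/^C=.*/C=0.590*EX-0.1625*EY/' h.py
python3 -m pendant '[{"jaw":0,"linear":[-1,-3.6,-0.2],"twist":0},{"jaw":0,"linear":[-1,-3.6,-0.2],"twist":0},{"jaw":0,"linear":[-1,-3.6,-0.2],"twist":0},{"jaw":0,"linear":[-1,-3.6,-0.2],"twist":0},{"jaw":0,"linear":[-1,-3.6,-0.2],"twist":0},{"jaw":0,"linear":[-1,-3.6,-0.2],"twist":0},{"jaw":0,"linear":[-1,-3.6,-0.2],"twist":0},{"jaw":0,"linear":[-1,-3.6,-0.2],"twist":0},{"jaw":0,"linear":[-1,-3.6,-0.2],"twist":0},{"jaw":0,"linear":[-1,-3.6,-0.2],"twist":0}]' 10
python3 -m pendant '[{"jaw":0,"linear":[-1,-3.6,0],"twist":0},{"jaw":0,"linear":[-1,-3.6,0],"twist":0},{"jaw":0,"linear":[-1,-3.6,0],"twist":0},{"jaw":0,"linear":[-1,-3.6,0],"twist":0},{"jaw":0,"linear":[-1,-3.6,0],"twist":0},{"jaw":0,"linear":[-1,-3.6,0],"twist":0},{"jaw":0,"linear":[-1,-3.6,0],"twist":0},{"jaw":0,"linear":[-1,-3.6,0],"twist":0},{"jaw":0,"linear":[-1,-3.6,0],"twist":0},{"jaw":0,"linear":[-1,-3.6,0],"twist":0}]'
python3 - <<'E'
from h import *
a,P,c=cap('wrist');cv2.imwrite('pics/w.png',a)
o=robot.get_obs();print(o['time'],tub(o['position']).round(4),o['tool_rot'].round(3),o['ft_force'].round(2),o['q'].round(2))
V=np.linalg.inv(c['view']);print(V.round(3),c['fov_y'])
T=tub(P);np.save('w.npy',T)
E
```

```text
time: 1.27
position: [0.3133, 0.271, 0.3295]
tool_rot: [-0.095, 0.995, -0.0, -0.0]
ft_force: [0.0, 0.5, -0.0]
grip_width: 0.022
grip_force: 0.0
time: 2.1
position: [0.4796, -0.0637, 0.3293]
tool_rot: [-0.094, 0.996, 0.0, -0.0]
ft_force: [1.0, 0.5, -0.5]
grip_width: 0.0006
grip_force: 0.0
2.15 [-0.128   0.0016  0.3295] [-0.093  0.996 -0.004  0.002] [ 3.59 -3.4   0.7 ] [-0.37  0.23  1.65 -0.    1.25 -2.13]
[[-0.189  0.942  0.276  0.403]
 [ 0.982  0.181  0.054 -0.078]
 [ 0.001  0.281 -0.96   0.474]
 [ 0.     0.     0.     1.   ]] 69.05735779246983
```

View pics/w.png

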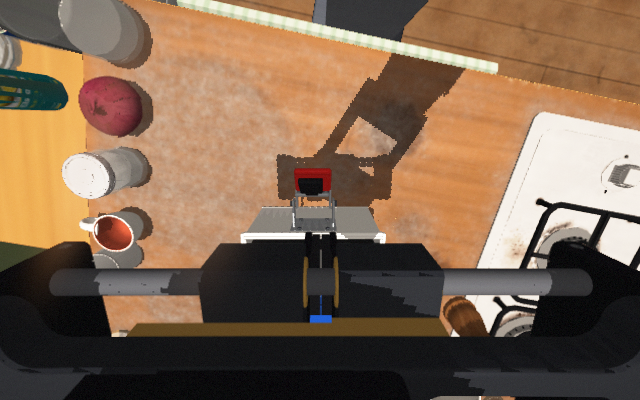

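Wrist view: tab (black) at (312,186) on the red blade (312,175), tub front rim at rows 208–240 between columns 241 and 386; fingers hide the catch. Measure these from depth.

```bash
python3 - <<'E'
from h import *
T=np.load('w.npy');a=cv2.imread('pics/w.png')
h=cv2.cvtColor(a,cv2.COLOR_BGR2HSV).astype(int);H,S,V=h[...,0],h[...,1],h[...,2]
b=np.zeros(H.shape,bool);b[160:243,235:395]=1
pr=lambda n,k:print(n,k.sum(),np.percentile(T[k],[2,50,98],axis=0).round(4).tolist())
k=b&(S<50)&(V>110)&(T[...,2]>.12)&(T[...,2]<.136);pr('rim',k)
f=T[k];L=f[f[:,1]>.06];Rr=f[f[:,1]<-.06];print('frontL/R',np.percentile(L[:,0],3),np.percentile(Rr[:,0],3))
pr('red',b&((H<8)|(H>172))&(S>130)&(T[...,2]>.08)&(T[...,2]<.17))
k=b&(V<60)&(T[...,2]>.15)&(T[...,2]<.25)&(T[...,0]<-.115);pr('tab',k)
k=b&(T[...,2]>.085)&(T[...,2]<.2)&(T[...,0]<-.075)&(T[...,0]>-.14)&(np.abs(T[...,1])>.012)&(np.abs(T[...,1])<.022)&(S<90)
pr('wires',k); q=T[k]; 
for z in np.arange(.09,.18,.01):
    s=q[(q[:,2]>z)&(q[:,2]<z+.01)]
    if len(s):print(round(z+.005,3),len(s),np.median(s,0).round(4))
E
```

```text
rim 1031 [[-0.0667, -0.0906, 0.1212], [-0.0632, -0.0183, 0.1275], [-0.0546, 0.0903, 0.1301]]
frontL/R -0.06657059959916228 -0.06664293815202625
red 510 [[-0.149, -0.0226, 0.1038], [-0.1411, 0.003, 0.1209], [-0.1179, 0.0217, 0.1262]]
tab 399 [[-0.1527, -0.0116, 0.1589], [-0.1447, -0.0004, 0.1993], [-0.1249, 0.0111, 0.2034]]
wires 98 [[-0.1277, -0.0219, 0.0986], [-0.124, 0.0125, 0.1572], [-0.0921, 0.0211, 0.1601]]
0.095 16 [-0.0996  0.017   0.0994]
0.105 18 [-0.1066  0.0209  0.1015]
0.115 2 [-0.1182  0.0167  0.1153]
0.125 2 [-0.1208 -0.0002  0.1254]
0.155 57 [-0.1259 -0.0122  0.1582]
0.165 3 [-0.125  -0.0133  0.1601]
```

```bash
python3 -m pendant '[{"jaw":0,"linear":[-3.6,0,0],"twist":0},{"jaw":0,"linear":[-3.6,0,1.5],"twist":0},{"jaw":0,"linear":[-3.6,0,2.5],"twist":0},{"jaw":0,"linear":[0,0,2.5],"twist":0},{"jaw":0,"linear":[0,0,1.5],"twist":0},{"jaw":0,"linear":[0,0,0],"twist":0}]' 
python3 - <<'E'
from h import *
o=robot.get_obs();print(o['time'],tub(o['position']).round(4),o['ft_force'].round(2))
E
python3 -m pendant '[{"jaw":0,"linear":[0,0,0.6],"twist":0},{"jaw":0,"linear":[0.2,0,0.7],"twist":0},{"jaw":0,"linear":[0.5,0,0.7],"twist":0},{"jaw":0,"linear":[0.5,0,0.7],"twist":0}]' 
```

```text
time: 2.65
position: [0.5812, -0.0408, 0.2461]
tool_rot: [-0.095, 0.995, 0.002, -0.005]
ft_force: [-0.8, 0.0, -0.6]
grip_width: 0.0004
grip_force: 0.0
2.65 [-0.0271  0.0121  0.2461] [-0.76  0.04 -0.6 ]
time: 2.98
position: [0.5726, -0.0444, 0.2246]
tool_rot: [-0.095, 0.996, -0.001, 0.002]
ft_force: [1.2, -0.5, 0.3]
grip_width: 0.0004
grip_force: 0.8
```

```bash
cat > o.py <<'E'
from h import *
o=robot.get_obs();print('t',round(o['time'],2),'tub mm',(tub(o['position'])*1000).round(1),'F tub',(o['ft_force']@np.array([[*EX,0],[*EY,0],[0,0,1]]).T).round(1),'grip',round(o['grip_width']*1000,1),round(o['grip_force'],1))
E
python3 o.py; python3 -m pendant '[{"jaw":0,"linear":[0.2,-0.5,0.5],"twist":0},{"jaw":0,"linear":[0.2,-0.4,0.5],"twist":0},{"jaw":0,"linear":[0.2,0,0.5],"twist":0},{"jaw":0,"linear":[0.2,0,0.5],"twist":0}]';python3 o.py
```

```text
t 2.98 tub mm [-36.3  10.2 224.6] F tub [ 1.1 -0.7  0.3] grip 0.4 0.8
time: 3.32
position: [0.5658, -0.0555, 0.2037]
tool_rot: [-0.095, 0.996, -0.001, 0.0]
ft_force: [0.0, -0.4, 1.1]
grip_width: 0.0003
grip_force: 0.8
t 3.32 tub mm [-45.    0.6 203.7] F tub [-0.1 -0.4  1.1] grip 0.3 0.8
```

```bash
python3 -m pendant '[{"jaw":0,"linear":[0.1,0,0.5],"twist":0},{"jaw":0,"linear":[0.1,0,0.5],"twist":0},{"jaw":0,"linear":[0.1,0,0.5],"twist":0},{"jaw":0,"linear":[0.1,0,0.5],"twist":0},{"jaw":0,"linear":[0.1,0,0.5],"twist":0},{"jaw":0,"linear":[0,0,0.4],"twist":0},{"jaw":0,"linear":[0,0,0.2],"twist":0}]';python3 o.py
```

```text
time: 3.9
position: [0.5605, -0.0552, 0.1719]
tool_rot: [-0.095, 0.995, 0.0, -0.001]
ft_force: [-0.7, -0.0, 1.6]
grip_width: 0.0006
grip_force: 0.6
t 3.9 tub mm [-50.2   1.9 171.9] F tub [-0.7  0.1  1.6] grip 0.6 0.6
```

Tip at z≈155; the lid should meet the seal near 151.

```bash
for i in 1; do python3 -m pendant '[{"jaw":0,"linear":[0,0,0.2],"twist":0},{"jaw":0,"linear":[0,0,0.2],"twist":0}]' >/dev/null;python3 o.py; python3 -m pendant '[{"jaw":0,"linear":[0,0,0.1],"twist":0},{"jaw":0,"linear":[0,0,0],"twist":0}]'>/dev/null;python3 o.py;done
```

```text
t 4.07 tub mm [-49.8   1.7 169. ] F tub [-2.7  1.4 14.4] grip 0.4 7.0
t 4.23 tub mm [-49.8   1.7 169.1] F tub [-2.7  1.5  8.5] grip 0.4 4.3
```

```bash
python3 -m pendant '[{"jaw":0,"linear":[0,0,0.1],"twist":0},{"jaw":0,"linear":[0,0,0],"twist":0}]'>/dev/null;python3 o.py;python3 -m pendant '[{"jaw":0,"linear":[0,0,0.1],"twist":0},{"jaw":0,"linear":[0,0,0],"twist":0}]'>/dev/null;python3 o.py
```

```text
t 4.4 tub mm [-49.9   1.7 168.7] F tub [-3.6  1.  11.9] grip 0.7 6.1
t 4.57 tub mm [-49.9   1.7 168.4] F tub [-5.8  2.1 16.3] grip 0.7 8.0
```

```bash
python3 -m pendant '[{"jaw":0,"linear":[0,0,-3],"twist":0},{"jaw":0,"linear":[0,0,-4],"twist":0},{"jaw":0.5,"linear":[0,0,-4],"twist":0},{"jaw":0.5,"linear":[2,0,-3],"twist":0},{"jaw":0.5,"linear":[3,0,-1],"twist":0},{"jaw":0.5,"linear":[3,0,0],"twist":0},{"jaw":0.5,"linear":[1.5,0,0],"twist":0},{"jaw":0.5,"linear":[0,0,0],"twist":0},{"jaw":0.5,"linear":[0,0,0],"twist":0}]'>/dev/null;python3 o.py
python3 - <<'E'
from h import *
a,P,c=cap('wrist');T=tub(P);np.save('w2.npy',T);cv2.imwrite('pics/w2f.png',a)
cv2.imwrite('pics/w2.png',cv2.resize(a[150:300,210:430],None,fx=3.6,fy=3.6,interpolation=2))
for n,p in dict(tab=(-.138,0,.19),bar=(-.1245,0,.158),pivot=(-.099,0,.095),lidfront=(-.067,0,.146)).items():print(n,proj(c,wor(p)).round(1))
s,_,_=cap('scene');cv2.imwrite('pics/s2.png',s)
E
```

```text
t 5.32 tub mm [-144.7    1.5  316.3] F tub [ 0.4 -0.3 -0.2] grip 38.7 0.0
tab [318.4 206.5]
bar [318.6 209.4]
pivot [319. 213.]
lidfront [318.8 252.3]
```

View pics/w2.png

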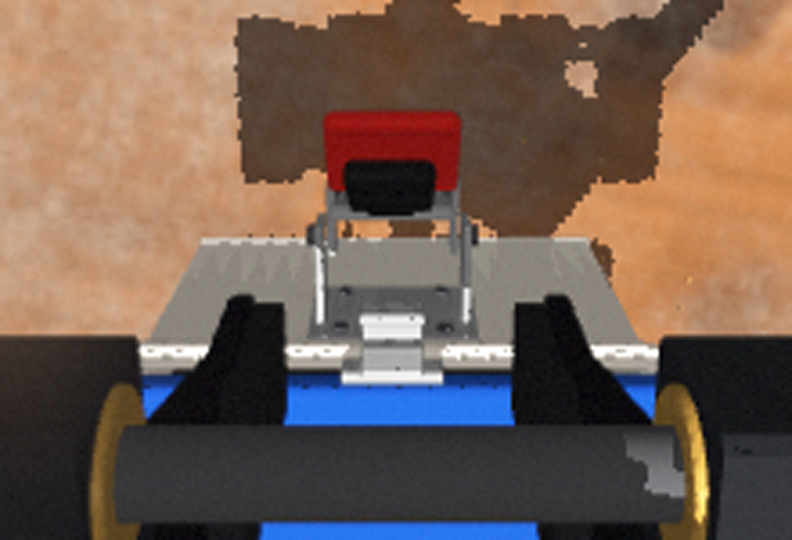

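The view shows the lid closed, with the catch at crop (392,320–380): front lip at row ~325 and guide at row ~378. The tab is at (390,187). Next I profile the catch and tab along the centre plane.

```bash
python3 - <<'E'
from h import *
T=np.load('w2.npy')*1000
for r in list(range(190,214,2))+list(range(234,262)): 
    row=T[r,312:326]; print(r,np.nanmedian(row,0).round(1), end=' | ' if r%2 else '\n')
h=T[190:215,300:336].reshape(-1,3);k=h[h[:,2]>165];print(np.percentile(k,[2,50,98],axis=0).round(1))
E
```

```text
190 [-136.2   -0.4  117.5]
192 [-133.1   -0.4  115.4]
194 [-129.9   -0.4  112.7]
196 [-151.7   -0.3  201.3]
198 [-1.501e+02  2.000e-01  2.024e+02]
200 [-1.483e+02  2.000e-01  2.029e+02]
202 [-145.3   -0.3  199.2]
204 [-1.417e+02  1.000e-01  1.939e+02]
206 [-1.366e+02  1.000e-01  1.840e+02]
208 [-131.7   -0.   175.2]
210 [-1.242e+02 -1.000e-01  1.590e+02]
212 [-68.3  -1.4  -0.6]
234 [-87.7  -0.4 139.5]
235 [-87.2  -0.4 141.4] | 236 [-87.2  -0.3 144.4]
237 [-86.7  -0.3 146. ] | 238 [-86.   -0.3 147.5]
239 [-85.   -0.3 147.9] | 240 [-80.3  -0.4 140.2]
241 [-78.9  -0.4 140. ] | 242 [-77.5  -0.4 140. ]
243 [-76.3  -0.4 140.1] | 244 [-75.3  -0.4 140.8]
245 [-75.3  -1.  143.5] | 246 [-75.2  -0.4 146. ]
247 [-74.2  -0.4 146.8] | 248 [-73.8  -0.4 148.7]
249 [-73.   -0.3 149.6] | 250 [-72.4  -0.3 151.1]
251 [-72.   -0.3 152.7] | 252 [-71.3  -0.3 154. ]
253 [-70.4  -0.3 154.8] | 254 [-69.1  -0.3 154.7]
255 [-64.8  -0.4 148.8] | 256 [-63.6  -0.4 149. ]
257 [-63.2  -0.4 150.6] | 258 [-62.4  -0.4 151.7]
259 [-61.1  -0.4 151.7] | 260 [-59.8  -0.4 151.6]
261 [-58.7  -0.4 152.1] | [[-152.7  -11.5  175.2]
 [-147.1   -0.3  200.1]
 [-131.7   10.9  203.5]]
```

```bash
python3 -m pendant '[{"jaw":0.5,"linear":[-0.1,-0.2,3],"twist":0},{"jaw":0.5,"linear":[-0.1,0,3.5],"twist":0},{"jaw":0.5,"linear":[0,0,3],"twist":0},{"jaw":0.5,"linear":[0,0,2],"twist":0},{"jaw":0.5,"linear":[0,0,1.1],"twist":0},{"jaw":0.5,"linear":[0,0,0],"twist":0}]' 8 >/dev/null;python3 o.py
```

```text
t 5.92 tub mm [-143.2    0.4  186.7] F tub [-0.5  0.4  0.1] grip 43.4 0.0
```

```bash
python3 -m pendant '[{"jaw":0.5,"linear":[0,0,-0.3],"twist":0},{"jaw":0.2,"linear":[0,0,0],"twist":0},{"jaw":0.2,"linear":[0,0,0],"twist":0},{"jaw":0.2,"linear":[0,0,0],"twist":0},{"jaw":0.2,"linear":[0,0,0],"twist":0}]' 9 >/dev/null;python3 o.py
```

```text
t 6.33 tub mm [-142.3   -0.6  193.6] F tub [ 0.1 -0.5  0.1] grip 24.6 0.4
```

```bash
python3 -m pendant '[{"jaw":0.2,"linear":[-0.5,0,-0.05],"twist":0},{"jaw":0.2,"linear":[-0.8,0,-0.1],"twist":0},{"jaw":0.2,"linear":[-0.8,0,-0.1],"twist":0},{"jaw":0.2,"linear":[-0.8,0,-0.1],"twist":0},{"jaw":0.2,"linear":[-0.8,0,-0.1],"twist":0},{"jaw":0.2,"linear":[0,0,0],"twist":0}]' 9 >/dev/null;python3 o.py
```

```text
t 6.83 tub mm [-103.6   -0.8  197.4] F tub [ 0.  -1.4  1.6] grip 23.8 9.0
```

Good, held. On to above the groove.

```bash
python3 -m pendant '[{"jaw":0.2,"linear":[-0.8,0,0],"twist":0},{"jaw":0.2,"linear":[-0.8,0,0],"twist":0},{"jaw":0.2,"linear":[-0.8,0,0],"twist":0},{"jaw":0.2,"linear":[-0.6,0,0.1],"twist":0},{"jaw":0.2,"linear":[-0.4,0,0.2],"twist":0},{"jaw":0.2,"linear":[0,0,0],"twist":0}]' 9 >/dev/null;python3 o.py
python3 - <<'E'
from h import *
a,P,c=cap('wrist');T=tub(P);np.save('w3.npy',T)
cv2.imwrite('pics/w3.png',cv2.resize(a[150:300,210:430],None,fx=3.6,fy=3.6,interpolation=2))
s,P,_=cap('scene');cv2.imwrite('pics/s3.png',cv2.resize(s[160:240,310:400],None,fx=6,fy=6,interpolation=2))
E
```

```text
t 7.33 tub mm [-70.3  -0.6 194.3] F tub [-0.8 -2.1  0.1] grip 23.8 9.0
```

View pics/w3.png

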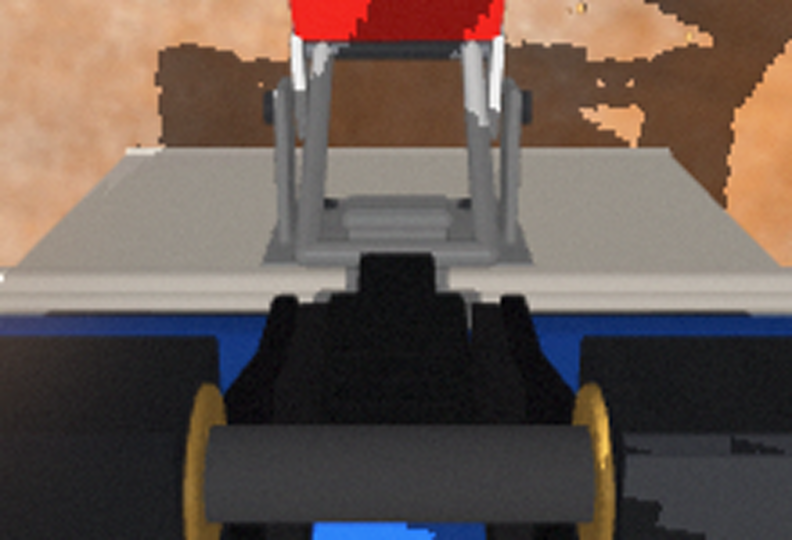

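The bar is at crop row ~250, columns 300–500, above and behind the lip at row ~225. I'll measure it against the groove.

```bash
python3 - <<'E'
from h import *
T=np.load('w3.npy')*1000
for r in range(204,226): print(r,np.nanmedian(T[r,299:308],0).round(1),np.nanmedian(T[r,334:345],0).round(1),np.nanmedian(T[r,312:320],0).round(1))
E
```

```text
204 [-62.3 -16.9  55.4] [-62.5  15.8  56.1] [-87.5  -3.7 138.1]
205 [-66.9 -16.1  73.7] [-66.9  15.7  73.7] [-87.4  -3.7 140.2]
206 [-67.  -16.   77.3] [-66.6  15.7  76. ] [-87.3  -3.6 142.2]
207 [-65.8 -15.7  76.5] [-65.9  15.6  76.8] [-87.2  -3.6 144.3]
208 [-65.2 -15.6  78. ] [-65.3  15.5  78. ] [-87.   -3.6 146. ]
209 [-65.6 -15.4  82.3] [-75.7  15.1 113.1] [-86.6  -3.6 146.9]
210 [-65.4 -15.3  84.5] [-85.5  15.1 145.9] [-86.1  -3.6 147.6]
211 [-65.5 -15.1  87.6] [-85.   15.  146.5] [-85.2  -3.6 147.1]
212 [-65.8 -15.   91.4] [-84.4  14.8 146.9] [-84.6  -3.2 147.5]
213 [-65.4 -15.   93.1] [-65.9  14.7  94.5] [-83.7  -3.2 146.9]
214 [-65.2 -15.6  95.3] [-65.6  14.6  96.3] [-80.8  -3.7 140.7]
215 [-65.1 -15.4  97.7] [-65.5  14.4  98.8] [-80.   -3.7 140.5]
216 [-65.3 -15.3 100.9] [-65.4  14.5 101.2] [-79.1  -3.7 140.3]
217 [-83.1 -11.8 153.5] [-82.9  12.5 153. ] [-82.9  -3.5 153. ]
218 [-82.5 -11.9 154. ] [-82.6  12.3 154.2] [-82.5  -3.5 154. ]
219 [-82.  -11.9 154.6] [-82.   12.4 154.5] [-82.   -3.5 154.7]
220 [-81.6 -11.9 155.4] [-81.5  12.3 155. ] [-81.6  -3.4 155.5]
221 [-80.9 -11.8 155.5] [-80.8  12.3 155.1] [-81.3  -3.4 156.4]
222 [-80.1 -11.9 155.2] [-80.   12.4 155. ] [-81.   -3.4 157.7]
223 [-79.1 -11.9 154.6] [-79.1  12.5 154.5] [-80.7  -3.4 158.8]
224 [-66.3 -14.  122.8] [-66.3  14.6 122.8] [-80.4  -3.4 159.8]
225 [-66.3 -13.8 124.9] [-66.3  14.5 125. ] [-80.3  -3.3 161.4]
```

```bash
python3 -m pendant '[{"jaw":0.2,"linear":[-0.15,0,0.3],"twist":0},{"jaw":0.2,"linear":[-0.15,0,0.3],"twist":0},{"jaw":0.2,"linear":[0,0,0],"twist":0}]' 9 >/dev/null;python3 o.py
python3 -m pendant '[{"jaw":0.2,"linear":[-0.1,0,0.3],"twist":0},{"jaw":0.2,"linear":[0,0,0.2],"twist":0},{"jaw":0.2,"linear":[0,0,0],"twist":0}]' 9 >/dev/null;python3 o.py
```

```text
t 7.68 tub mm [-68.9  -0.6 187.9] F tub [-1.5 -2.6  1. ] grip 23.9 9.0
t 7.93 tub mm [-67.7  -0.6 183.4] F tub [ 0.3 -2.6  2.6] grip 23.8 9.0
```

```bash
python3 -m pendant '[{"jaw":0.2,"linear":[0,0,0.1],"twist":0},{"jaw":0.2,"linear":[0,0,0.1],"twist":0},{"jaw":0.2,"linear":[0,0,0],"twist":0}]' 9 >/dev/null;python3 o.py
python3 - <<'E'
from h import *
a,P,c=cap('wrist');T=tub(P)*1000
cv2.imwrite('pics/w4.png',cv2.resize(a[150:300,210:430],None,fx=3.6,fy=3.6,interpolation=2))
for r in range(212,236): print(r,np.nanmedian(T[r,299:308],0).round(1),np.nanmedian(T[r,334:345],0).round(1),np.nanmedian(T[r,312:320],0).round(1))
E
```

```text
t 8.18 tub mm [-67.   -0.7 182.7] F tub [-1.3 -2.2  9.6] grip 23.9 9.0
212 [-65.4 -15.4  88.5] [-82.7  15.  139.8] [-85.1  -3.5 147.1]
213 [-65.5 -15.3  91.3] [-65.6  14.8  91.8] [-84.3  -3.5 146.7]
214 [-65.4 -15.1  93.8] [-65.3  14.6  93.4] [-81.3  -3.6 140.1]
215 [-81.4 -12.  142.5] [-81.3  12.3 142.1] [-81.4  -3.6 142.3]
216 [-80.9 -11.9 143.1] [-81.1  12.2 143.6] [-81.   -3.5 143.4]
217 [-80.5 -11.9 143.8] [-80.5  12.1 143.9] [-80.5  -3.5 143.9]
218 [-80.  -11.6 144.4] [-79.9  12.1 144.2] [-79.9  -3.5 144.3]
219 [-79.2 -12.2 144.1] [-79.3  12.2 144.5] [-79.5  -3.5 145. ]
220 [-78.7 -11.9 144.7] [-78.7  12.1 144.7] [-79.3  -3.5 146.3]
221 [-77.8 -11.9 144.1] [-77.8  12.2 144.2] [-79.1  -3.5 147.8]
222 [-65.2 -13.9 112.4] [-65.4  14.3 113. ] [-78.8  -3.5 148.9]
223 [-65.3 -13.8 115. ] [-65.3  14.2 115. ] [-78.4  -3.5 149.5]
224 [-64.9 -13.8 116.1] [-64.9  14.1 116.2] [-78.2  -3.4 150.9]
225 [-66.4 -13.5 122.2] [-66.2  13.8 121.7] [-77.7  -3.4 151.3]
226 [-66.1 -13.3 123.5] [-66.3  13.6 123.9] [-77.3  -3.4 152.2]
227 [-66.3 -13.3 125.9] [-66.4  13.5 126.1] [-77.2  -3.1 153.7]
228 [-65.9 -13.2 126.9] [-65.9  13.4 127. ] [-77.   -3.4 154.7]
229 [-65.3 -13.1 127.5] [-65.2  13.4 127.2] [-76.7  -3.4 155.7]
230 [-65.1 -13.1 129. ] [-64.7  13.4 128. ] [-77.3  -3.3 159. ]
231 [-77.1 -11.  160. ] [-64.   13.5 128. ] [-77.3  -3.3 160.5]
232 [-76.9 -10.9 161.3] [-68.2  12.7 140.1] [-77.   -3.3 161.4]
233 [-76.6 -10.9 162. ] [-76.   11.2 160.7] [-76.9  -3.2 162.8]
234 [-76.7 -10.9 163.9] [-76.6  11.2 163.5] [-76.7  -3.2 163.9]
235 [-76.2 -10.8 164.3] [-76.2  11.1 164.3] [-76.4  -3.2 164.6]
```

View pics/w4.png

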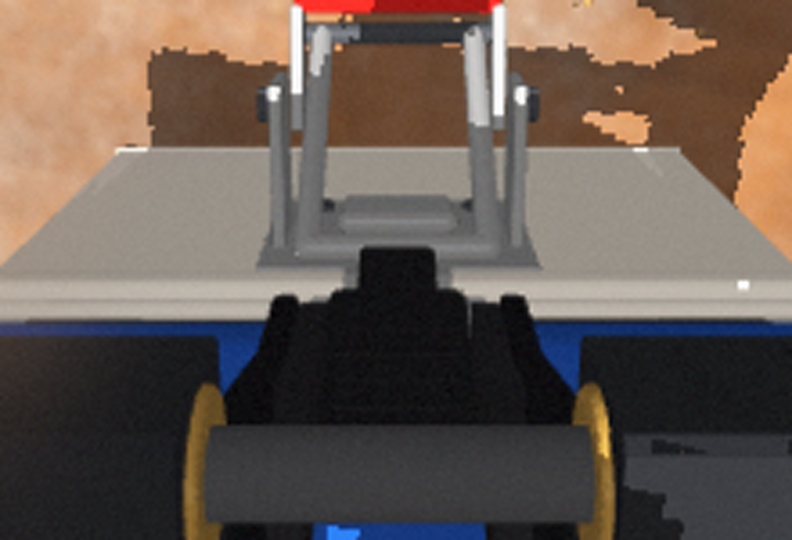

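The bar lies in the groove (top at z 144.6, lip at 148). Release, lift and go out over the lever.

```bash
python3 -m pendant '[{"jaw":0.5,"linear":[0,0,-0.1],"twist":0},{"jaw":0.5,"linear":[0,0,0],"twist":0},{"jaw":0.5,"linear":[0,0,0],"twist":0},{"jaw":0.5,"linear":[0,0,-1],"twist":0},{"jaw":0.5,"linear":[0,0,-3],"twist":0},{"jaw":0,"linear":[0,0,-4],"twist":0},{"jaw":0,"linear":[3,0,0],"twist":0},{"jaw":0,"linear":[3,0,0],"twist":0},{"jaw":0,"linear":[3,0,0],"twist":0},{"jaw":0,"linear":[1,0,0],"twist":0},{"jaw":0,"linear":[0,0,0],"twist":0}]' 9 >/dev/null;python3 o.py
python3 - <<'E'
from h import *
a,P,c=cap('wrist');T=tub(P)*1000
cv2.imwrite('pics/w5.png',cv2.resize(a[100:300,170:460],None,fx=2.75,fy=2.75,interpolation=2))
h=cv2.cvtColor(a,cv2.COLOR_BGR2HSV).astype(int);H,S,V=h[...,0],h[...,1],h[...,2]
k=((H<8)|(H>172))&(S>130)&(T[...,2]>40)&(T[...,2]<170)&(abs(T[...,1])<40)
B=T[k];print(k.sum(),np.percentile(B,[2,50,98],axis=0).round(1))
for x in range(-165,-110,5):
    s=B[(B[:,0]>x)&(B[:,0]<x+5)]
    if len(s):print(x+2.5,np.median(s,0).round(1))
g=(V<80)&(T[...,2]>150)&(T[...,2]<215)&(abs(T[...,1])<14)&(T[...,0]>-100);print('tab',g.sum(),g.any() and np.percentile(T[g],[2,50,98],axis=0).round(1))
for r in range(236,262,2): print(r,np.nanmedian(T[r,299:306],0).round(1),np.nanmedian(T[r,312:326],0).round(1))
E
```

```text
t 9.15 tub mm [-170.2    0.8  262.5] F tub [-0.8 -0.4 -1.1] grip 11.2 0.0
1184 [[-155.3  -22.1   94.5]
 [-138.2   -0.    99.9]
 [-118.9   21.6  105.6]]
-157.5 [-155.4    0.6  102.8]
-152.5 [-152.6   -1.   104.5]
-147.5 [-147.1    0.   102.2]
-142.5 [-142.6    0.   100.8]
-137.5 [-137.5   -0.    99.7]
-132.5 [-132.5   -1.2   98.3]
-127.5 [-127.5   -1.2   97.1]
-122.5 [-1.225e+02 -1.000e-01  9.590e+01]
-117.5 [-119.     1.7   94.9]
tab 599 [[-78.3 -10.8 155. ]
 [-74.7   0.  173.2]
 [-71.1  10.9 185.8]]
236 [-181.7   -9.3  250.9] [-114.3   -0.7   92.3]
238 [-182.    -9.1  254.4] [-112.4   -0.7   93.8]
240 [-181.8   -9.   256.7] [-68.2  -1.2  -0.7]
242 [-181.2   -9.   258. ] [-65.1  -1.2  -0.3]
244 [-181.    -8.9  260.3] [-62.2  -1.2   0.5]
246 [-181.    -8.8  263. ] [-62.3  -1.2   8. ]
248 [-180.8   -8.5  264.9] [-62.3  -1.2  14.8]
250 [-181.    -8.4  267.9] [-62.5  -1.2  21.9]
252 [-180.8   -8.   269.8] [-62.4  -1.1  28.2]
254 [-180.3   -8.2  271.1] [-62.3  -1.1  34.3]
256 [-180.4   -8.1  273.4] [-62.2  -1.1  40.3]
258 [-180.6   -7.8  276. ] [-62.2  -1.1  46.1]
260 [-180.4   -7.8  277.8] [-62.3  -1.   52.2]
```

View pics/w5.png

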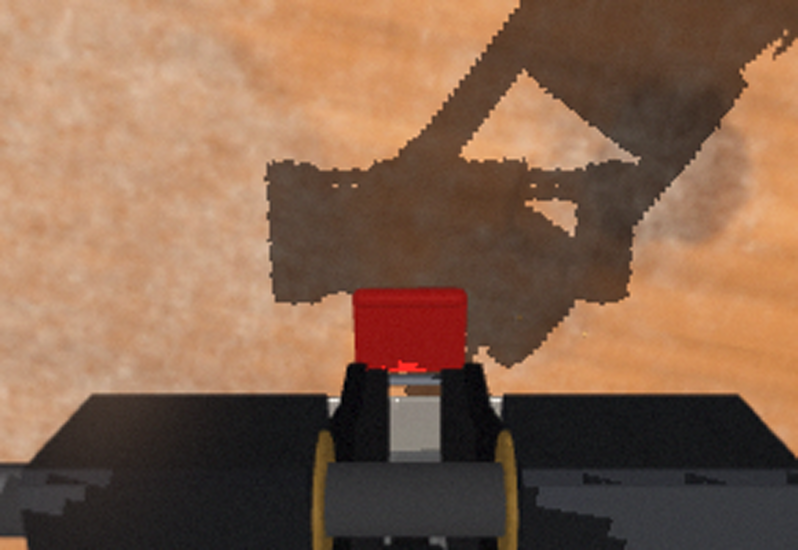

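```bash
python3 -m pendant '[{"jaw":0,"linear":[-0.3,-0.1,3],"twist":0},{"jaw":0,"linear":[-0.3,0,3.5],"twist":0},{"jaw":0,"linear":[-0.3,0,3],"twist":0},{"jaw":0,"linear":[-0.1,0,2.2],"twist":0},{"jaw":0,"linear":[0,0,1.2],"twist":0},{"jaw":0,"linear":[0,0,0],"twist":0}]' 9 >/dev/null;python3 o.py
python3 -m pendant '[{"jaw":0,"linear":[0,0,0.5],"twist":0},{"jaw":0,"linear":[0,0,0.5],"twist":0},{"jaw":0,"linear":[0,0,0],"twist":0}]' 9 >/dev/null;python3 o.py
```

```text
t 9.7 tub mm [-157.3   -0.9  130.5] F tub [-0.4 -0.2  0.8] grip 0.5 0.0
t 9.95 tub mm [-157.    -1.6  123.2] F tub [-0.  -0.3  0.9] grip 0.4 0.0
```

```bash
python3 -m pendant '[{"jaw":0,"linear":[0,0,0.5],"twist":0},{"jaw":0,"linear":[0,0,0.5],"twist":0},{"jaw":0,"linear":[0,0,0],"twist":0}]' 9 >/dev/null;python3 o.py
python3 -m pendant '[{"jaw":0,"linear":[0,0,0.4],"twist":0},{"jaw":0,"linear":[0,0,0.4],"twist":0},{"jaw":0,"linear":[0,0,0],"twist":0}]' 9 >/dev/null;python3 o.py
python3 -m pendant '[{"jaw":0,"linear":[0,0,0.4],"twist":0},{"jaw":0,"linear":[0,0,0.4],"twist":0},{"jaw":0,"linear":[0,0,0],"twist":0}]' 9 >/dev/null;python3 o.py
```

```text
t 10.2 tub mm [-157.5   -1.7  113.3] F tub [-0.2 -0.6  3.4] grip 0.8 1.3
t 10.45 tub mm [-157.1   -1.7  105.1] F tub [0.5 0.  3.3] grip 0.2 1.8
t 10.7 tub mm [-156.    -1.9   97.4] F tub [3.4 1.6 4.3] grip 0.6 2.2
```

```bash
python3 -m pendant '[{"jaw":0,"linear":[0,0,0.4],"twist":0},{"jaw":0,"linear":[0,0,0.4],"twist":0},{"jaw":0,"linear":[0,0,0],"twist":0}]' 9 >/dev/null;python3 o.py
python3 -m pendant '[{"jaw":0,"linear":[0,0,0.4],"twist":0},{"jaw":0,"linear":[0,0,0.4],"twist":0},{"jaw":0,"linear":[0,0,0],"twist":0}]' 9 >/dev/null;python3 o.py
python3 -m pendant '[{"jaw":0,"linear":[-0.2,0,0.3],"twist":0},{"jaw":0,"linear":[-0.2,0,0.3],"twist":0},{"jaw":0,"linear":[0,0,0],"twist":0}]' 9 >/dev/null;python3 o.py
```

```text
t 10.95 tub mm [-157.7   -1.4   89.1] F tub [-0.1 -1.5  1.8] grip 0.1 1.0
t 11.2 tub mm [-159.8   -0.2   80.2] F tub [-3.1 -1.2  1.1] grip 0.3 1.4
t 11.45 tub mm [-1.562e+02 -1.000e-01  7.410e+01] F tub [-4.9 -1.2 -0.3] grip 0.6 2.5
```

```bash
python3 -m pendant '[{"jaw":0,"linear":[-0.3,0,0.3],"twist":0},{"jaw":0,"linear":[-0.3,0,0.2],"twist":0},{"jaw":0,"linear":[0,0,0],"twist":0}]' 9 >/dev/null;python3 o.py
python3 -m pendant '[{"jaw":0,"linear":[-0.3,0,0.2],"twist":0},{"jaw":0,"linear":[-0.3,0,0.1],"twist":0},{"jaw":0,"linear":[0,0,0],"twist":0}]' 9 >/dev/null;python3 o.py
python3 -m pendant '[{"jaw":0,"linear":[-0.3,0,0.1],"twist":0},{"jaw":0,"linear":[-0.3,0,0.1],"twist":0},{"jaw":0,"linear":[0,0,0],"twist":0}]' 9 >/dev/null;python3 o.py
```

```text
t 11.7 tub mm [-1.518e+02  1.000e-01  6.850e+01] F tub [-7.6 -4.  -5. ] grip 0.4 3.8
t 11.95 tub mm [-143.6   -0.3   65.9] F tub [-0.3 -0.2  0.1] grip 0.8 0.0
t 12.2 tub mm [-133.9   -2.1   65.4] F tub [-0.3  0.1 -0. ] grip 0.3 0.0
```

```bash
python3 -m pendant '[{"jaw":0,"linear":[-0.2,0.1,0],"twist":0},{"jaw":0,"linear":[-0.1,0,0],"twist":0},{"jaw":0,"linear":[0,0,0],"twist":0}]' 9 >/dev/null;python3 o.py
python3 -m pendant '[{"jaw":0,"linear":[-0.2,0,0],"twist":0},{"jaw":0,"linear":[0,0,0],"twist":0}]' 9 >/dev/null;python3 o.py
```

```text
t 12.45 tub mm [-132.2   -0.4   65.5] F tub [ 0.5 -0.2 -0.5] grip 0.4 0.0
t 12.62 tub mm [-130.4   -0.5   65.4] F tub [ 0.3 -0.   0.8] grip -0.2 0.0
```

```bash
python3 -m pendant '[{"jaw":0,"linear":[-0.2,0,0],"twist":0},{"jaw":0,"linear":[0,0,0],"twist":0}]' 9 >/dev/null;python3 o.py
python3 -m pendant '[{"jaw":0,"linear":[-0.2,0,0],"twist":0},{"jaw":0,"linear":[0,0,0],"twist":0}]' 9 >/dev/null;python3 o.py
python3 -m pendant '[{"jaw":0,"linear":[-0.1,0,0],"twist":0},{"jaw":0,"linear":[0,0,0],"twist":0}]' 9 >/dev/null;python3 o.py
```

```text
t 12.78 tub mm [-128.4   -0.5   65.4] F tub [ 0.7  0.2 -0.7] grip 0.4 0.0
t 12.95 tub mm [-126.4   -0.5   65.3] F tub [-0.9  0.9 -0.6] grip 0.4 0.0
t 13.12 tub mm [-125.6   -0.4   65.3] F tub [ 0.1  0.2 -0.6] grip 0.8 0.0
```

```bash
python3 -m pendant '[{"jaw":0,"linear":[-0.2,0,0],"twist":0},{"jaw":0,"linear":[0,0,0],"twist":0}]' 9 >/dev/null;python3 o.py
python3 -m pendant '[{"jaw":0,"linear":[-0.2,0,0],"twist":0},{"jaw":0,"linear":[0,0,0],"twist":0}]' 9 >/dev/null;python3 o.py
python3 - <<'E'
from h import *
s,P,c=cap('scene');T=tub(P)*1000;np.save('s6.npy',T)
cv2.imwrite('pics/s6.png',cv2.resize(s[170:260,290:400],None,fx=6,fy=6,interpolation=2))
E
```

```text
t 13.28 tub mm [-1.246e+02 -1.000e-01  6.520e+01] F tub [-2.8  0.   0.7] grip 0.7 1.3
t 13.45 tub mm [-1.248e+02  1.000e-01  6.520e+01] F tub [-9.1 -4.5  4.3] grip 0.3 4.7
```

View pics/s6.png

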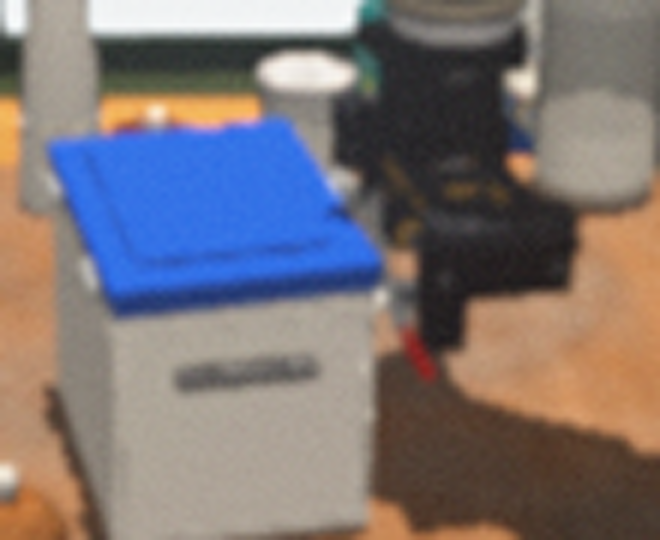

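The picture shows the lid down, the red blade slanting down at (418,355) and the finger against it. It stopped firm at 9 N. One slightly firmer push, then I back off and check.

```bash
python3 -m pendant '[{"jaw":0,"linear":[-0.15,0,0],"twist":0},{"jaw":0,"linear":[0,0,0],"twist":0}]' 9 >/dev/null;python3 o.py
python3 -m pendant '[{"jaw":0,"linear":[1,0,0],"twist":0},{"jaw":0,"linear":[3,0,0],"twist":0},{"jaw":0,"linear":[3,0,-2],"twist":0},{"jaw":0,"linear":[0,0,-4],"twist":0},{"jaw":0,"linear":[0,0,-4],"twist":0},{"jaw":0,"linear":[0,0,-4],"twist":0},{"jaw":0,"linear":[0,0,-4],"twist":0},{"jaw":0,"linear":[0,0,-1],"twist":0},{"jaw":0,"linear":[0,0,0],"twist":0}]' >/dev/null;python3 o.py
python3 - <<'E'
from h import *
a,P,c=cap('wrist');T=tub(P)*1000
cv2.imwrite('pics/w7.png',cv2.resize(a[140:300,210:430],None,fx=3.6,fy=3.6,interpolation=2))
h=cv2.cvtColor(a,cv2.COLOR_BGR2HSV).astype(int);H,S,V=h[...,0],h[...,1],h[...,2]
k=((H<8)|(H>172))&(S>130)&(T[...,2]>20)&(T[...,2]<130)&(abs(T[...,1])<35)
B=T[k];print(k.sum(),np.percentile(B,[2,50,98],axis=0).round(1))
for z in range(35,85,8):
    s=B[(B[:,2]>z)&(B[:,2]<z+8)]
    if len(s):print(np.median(s,0).round(1))
t=(V<80)&(T[...,2]>150)&(T[...,2]<215)&(abs(T[...,1])<14)&(T[...,0]>-110);print('tab',np.percentile(T[t],[2,50,98],axis=0).round(1))
l=(H>100)&(H<130)&(S>120)&(T[...,2]>135)&(T[...,0]<-50)&(T[...,0]>-64)&(abs(T[...,1])>20);print('lid z',np.median(T[l],0).round(1))
E
```

```text
t 13.67 tub mm [-124.9    0.2   65.2] F tub [-14.1  -6.4   6.8] grip 0.3 7.1
t 14.42 tub mm [-188.1   -1.6  258.9] F tub [-0.2 -1.  -0.5] grip 0.6 0.0
131 [[-118.5  -20.8   40.1]
 [-117.     3.8   44.2]
 [-109.1   22.3   56.3]]
[-117.8   -0.9   41.5]
[-116.4    2.5   44.7]
[-109.8   20.7   54.3]
tab [[-86.9 -11.2 159.7]
 [-85.8  -1.9 174.9]
 [-84.5   8.2 180.1]]
lid z [nan nan nan]
  return _methods._mean(a, axis=axis, dtype=dtype,
  ret = um.true_divide(
```

View pics/w7.png

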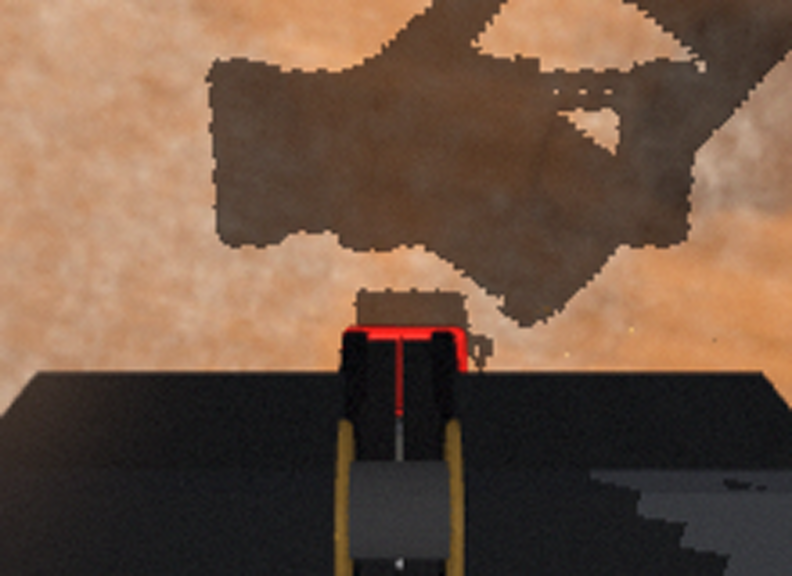

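The blade end sits at (-118, 41) mm, which is where it should be when locked. I'll check the lid height in the top view and the bystanders' positions against the first picture.

```bash
python3 - <<'E'
from h import *
d=np.load('d.npz');s,P,c=cap('scene');t,Q,_=cap('top');
for n,im,X in(('top',t,Q),('scene',s,P)):
    T=tub(X)*1000;h=cv2.cvtColor(im,cv2.COLOR_BGR2HSV).astype(int);H,S=h[...,0],h[...,1]
    l=(H>100)&(H<130)&(S>120)&(T[...,2]>138)&(T[...,2]<165)&(abs(T[...,1])<100)&(abs(T[...,0])<75)
    B=T[l];A=np.c_[B[:,0],np.ones(len(B))];f=np.linalg.lstsq(A,B[:,2],rcond=None)[0];print(n,l.sum(),'slope(-angle)',f[0].round(4),'z front',(f[1]-52*f[0]).round(1))
df=cv2.absdiff(t,cv2.imread('pics/t.png')).max(2)>50
print('changed px near bystanders', {n:int(df[y-18:y+18,x-18:x+18].sum()) for n,(x,y) in dict(mill=(228,180),mustard=(291,163),onion=(415,259),sugar=(415,231),cup=(410,203)).items()})
E
```

```text
top 2499 slope(-angle) -0.0149 z front 150.3
scene 1226 slope(-angle) -0.0177 z front 150.4
changed px near bystanders {'mill': 0, 'mustard': 0, 'onion': 0, 'sugar': 0, 'cup': 0}
```

The lid angle is about 0.016 rad, within the latched range of 0.006–0.033. The lever is home and none of the bystanders moved, so I'm handing in.

```bash
python3 -c "
from rig import robot
print(robot.hand_in())"
```

```text
the job is handed in; nothing more can be done
None
```

The tub is shut and handed in at about 14.5 s: the lid is on its seal at about 0.016 rad, the loop was seated in the catch before the lever was closed, the red lever is fully down and locked, and the other things on the worktop have not moved.

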